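# Take the spent purge-gas dryer out of service

### The job

Each of the two purge lines dries its gas in an upright cartridge; one cartridge is spent, its beads pink to the top. On the spent one's line, first shut the valve (red lever square across the pipe, against its stop), then stand the spent cartridge gently upright on the floor of the grey tray beside the old one, and turn that line's red peak pointer back to its zero stop. Leave the good line running with its lever, pointer and cartridge as they are, and disturb nothing else.

Things in the scene. Friction and masses are not known exactly. Their poses are not given: they have to be found in the camera images.
- line_1: one of two like purge lines, in either order: aluminium base plate (330 x 120 x 10 mm, from x = -140 to +190 mm) fixed to the table, carrying along its x axis a black receiver cup with the drying cartridge (x = -85 mm), a round 100 mm gauge lying face up (+12 mm) and a ball valve with a red lever (stem at +102 mm). Origin: underside of the plate, on its long middle line; z up
- receiver_1 (a point): line 1: centre of the floor of the receiver cup (32 mm above the table; bore 55 mm, 14 mm deep, rim 46 mm above the table and 68 mm across); a cartridge stands loose in it and lifts straight out
- valve_1 (a joint): line 1: red lever of the ball valve, on a vertical stem. 0 = fully open, lever along the pipe pointing to the line's +x; grows as the lever turns clockwise seen from above; 1.571 = shut against its stop, lever square across the pipe, pointing to the line's -y. Starts at 0 to 0.25. Stiff (0.22 N m), stays where left
- valve_1_grip (a point): line 1: middle of the lever's red sleeve, 70 mm out from the stem, 76 mm above the table; the sleeve is 70 mm long (30 to 100 mm out), 18 mm wide and 13 mm thick, with free air below it down to the pipe (44 mm above the table)
- peak_1 (a joint): line 1: red peak (follower) pointer of the gauge, turned by its black reset knob. 0 = at its hard zero stop, knob bar and pointer 135 degrees counter-clockwise from the line's x axis; grows clockwise seen from above; starts at 0.8 to 1.4. Friction 0.04 N m, stays where left. The thin black live needle below it falls by itself as the valve shuts
- peak_1_knob (a point): line 1: on the knob's axis, 132 mm above the table, 10 mm below the knob's top; the knob is a bar 46 mm long, 13 mm wide and 26 mm tall (117 to 143 mm above the table) over the gauge window (rim 114 mm above the table, 100 mm across); the bar lies along the red pointer
- peak_1_tip (a point): line 1: tip of the red peak pointer, 40 mm from the knob's axis, 112 mm above the table
- line_2: one of two like purge lines, in either order: aluminium base plate (330 x 120 x 10 mm, from x = -140 to +190 mm) fixed to the table, carrying along its x axis a black receiver cup with the drying cartridge (x = -85 mm), a round 100 mm gauge lying face up (+12 mm) and a ball valve with a red lever (stem at +102 mm). Origin: underside of the plate, on its long middle line; z up
- receiver_2 (a point): line 2: centre of the floor of the receiver cup (32 mm above the table; bore 55 mm, 14 mm deep, rim 46 mm above the table and 68 mm across); a cartridge stands loose in it and lifts straight out
- valve_2 (a joint): line 2: red lever of the ball valve, on a vertical stem. 0 = fully open, lever along the pipe pointing to the line's +x; grows as the lever turns clockwise seen from above; 1.571 = shut against its stop, lever square across the pipe, pointing to the line's -y. Starts at 0 to 0.25. Stiff (0.22 N m), stays where left
- valve_2_grip (a point): line 2: middle of the lever's red sleeve, 70 mm out from the stem, 76 mm above the table; the sleeve is 70 mm long (30 to 100 mm out), 18 mm wide and 13 mm thick, with free air below it down to the pipe (44 mm above the table)
- peak_2 (a joint): line 2: red peak (follower) pointer of the gauge, turned by its black reset knob. 0 = at its hard zero stop, knob bar and pointer 135 degrees counter-clockwise from the line's x axis; grows clockwise seen from above; starts at 0.8 to 1.4. Friction 0.04 N m, stays where left. The thin black live needle below it falls by itself as the valve shuts
- peak_2_knob (a point): line 2: on the knob's axis, 132 mm above the table, 10 mm below the knob's top; the knob is a bar 46 mm long, 13 mm wide and 26 mm tall (117 to 143 mm above the table) over the gauge window (rim 114 mm above the table, 100 mm across); the bar lies along the red pointer
- peak_2_tip (a point): line 2: tip of the red peak pointer, 40 mm from the knob's axis, 112 mm above the table
- cartridge_pink: the spent drying cartridge: upright cylinder, 50 mm across, 150 mm tall, 0.25 to 0.5 kg, black foot, white ribbed cap (top 32 mm), beads pink all the way up and a pink spot on the cap. At the start it stands in the receiver of one of the two lines. Origin: centre of its underside, z up along it
- cartridge_blue: the good drying cartridge in the other line's receiver: same size, beads blue with only the lowest part pink, blue spot on the cap. Origin: centre of its underside
- cartridge_old: an earlier spent (pink) cartridge, same size, standing in the tray near its -x end. Origin: centre of its underside
- tray: grey open tray, fixed, 240 (x) x 150 (y) x 45 mm outside, walls and floor 5 mm thick; on the left or the right of the two lines. Origin: centre of its underside
- wooden_box: bystander: closed wooden instrument box, 150 x 110 x 60 mm, on the other side from the tray. Origin: centre of its underside
- blank_flange: bystander: steel blank flange lying flat, 70 mm across, 12 mm thick. Origin: centre of its underside
- wrench: bystander: steel wrench, 160 mm long, lying flat. Origin: under its middle
- screwdriver: bystander: screwdriver, 190 mm long, lying flat. Origin: under its middle
- bottle: bystander: white bottle with red cap, 60 mm across, 140 mm tall, standing. Origin: centre of its underside
- carrier: bystander: black rail carrier, 60 x 90 x 30 mm, with an orange clamp knob and a post, 90 mm tall in all. Origin: centre of its underside
Things that resemble listed ones, but are neither listed nor needed, are in the scene too. Leave any green or turquoise look-alike of the cartridge_pink alone.

How it is judged:
On the way:
1. the valve of the line that holds the pink cartridge is shut, with the cartridge still in its receiver (((distance between cartridge_pink and receiver_1 below 0.02 m and distance between cartridge_blue and receiver_2 below 0.02 m and value of joint valve_1 above 1.48 rad) or (distance between cartridge_pink and receiver_2 below 0.02 m and distance between cartridge_blue and receiver_1 below 0.02 m and value of joint valve_2 above 1.48 rad))), for 0.2 s.
At the end, for the whole second after the job is handed in: Spent line: lever within 5 degrees of shut, peak pointer within 4 degrees of its zero stop. Pink cartridge at rest, upright within 4.5 degrees, on the tray floor; old one still within 30 mm of its place. Good line: cartridge in its receiver, lever and pointer unmoved (8 and 6 mm at their sites) (((distance between cartridge_blue and receiver_2 below 0.008 m and angle between cartridge_blue's own z axis and vertical below 0.08 rad and value of joint valve_1 above 1.48 rad and value of joint peak_1 below 0.07 rad and distance of valve_2_grip from where it was at the start of the episode below 0.008 m and distance of peak_2_tip from where it was at the start of the episode below 0.006 m) or (distance between cartridge_blue and receiver_1 below 0.008 m and angle between cartridge_blue's own z axis and vertical below 0.08 rad and value of joint valve_2 above 1.48 rad and value of joint peak_2 below 0.07 rad and distance of valve_1_grip from where it was at the start of the episode below 0.008 m and distance of peak_1_tip from where it was at the start of the episode below 0.006 m)) and x of cartridge_pink in the frame of tray between -0.1 and 0.1 m and y of cartridge_pink in the frame of tray between -0.055 and 0.055 m and z of each of cartridge_pink, cartridge_old in the frame of tray below 0.012 m and angle between each of cartridge_pink, cartridge_old's own z axis and vertical below 0.08 rad and x of cartridge_old in the frame of tray between -0.1 and 0.1 m and y of cartridge_old in the frame of tray between -0.055 and 0.055 m and linear speed of each of cartridge_pink, cartridge_old below 0.01 m/s and distance of cartridge_old from where it was at the start of the episode below 0.03 m); the robot touches nothing.
It fails at once if the spent cartridge or its line's peak pointer was moved before that line's valve was shut ((distance between cartridge_blue and receiver_2 below 0.05 m and value of joint valve_1 below 1.4 rad and (distance of cartridge_pink from where it was at the start of the episode above 0.015 m or distance of peak_1_tip from where it was at the start of the episode above 0.006 m)) or (distance between cartridge_blue and receiver_1 below 0.05 m and value of joint valve_2 below 1.4 rad and (distance of cartridge_pink from where it was at the start of the episode above 0.015 m or distance of peak_2_tip from where it was at the start of the episode above 0.006 m))).
It fails at once if the good line was disturbed: blue cartridge moved 15 mm or tipped, or its lever or peak pointer moved (distance of cartridge_blue from where it was at the start of the episode above 0.015 m or angle between cartridge_blue's own z axis and vertical above 0.15 rad or (distance between cartridge_blue and receiver_1 below 0.05 m and (distance of valve_1_grip from where it was at the start of the episode above 0.015 m or distance of peak_1_tip from where it was at the start of the episode above 0.01 m)) or (distance between cartridge_blue and receiver_2 below 0.05 m and (distance of valve_2_grip from where it was at the start of the episode above 0.015 m or distance of peak_2_tip from where it was at the start of the episode above 0.01 m))).
It fails at once if the spent cartridge was dropped or thrown (over 0.5 m/s while not held) or tipped over (over 45 degrees) ((linear speed of cartridge_pink above 0.5 m/s and contact force between the fingers and cartridge_pink below 0.5 N) or angle between cartridge_pink's own z axis and vertical above 0.78 rad).
It fails at once if the old cartridge was tipped or a bystander moved more than 30 mm, or the bottle was tipped (angle between any of cartridge_old, bottle's own z axis and vertical above 0.3 rad or distance of cartridge_old from where it was at the start of the episode above 0.04 m or distance of any of wooden_box, blank_flange, wrench, screwdriver, bottle, carrier from where it was at the start of the episode above 0.03 m).
It also fails if it takes over 69 s, if anything falls off the work surface, if the arm or the gripper's body presses on something with over 40 N, if the wrist force passes 120 N, or if a joint passes its speed limit or range.

### The arm

A 6-joint arm with a two-finger parallel gripper is mounted at the origin on the work surface. World frame = base frame: x ahead of the robot, y to its left, z up, the work surface at z = 0. Lengths are in m, angles in rad, forces in N, time in s.
With the tool pointing down it reaches from about 0.325 to 0.775 m from the base axis. Payload 5.5 kg.
Tool frame: the origin (TCP) lies at the very end of the fingers, on their centre line; the grasp point (between the pads) lies robot.grip_point_offset behind it (robot.grip_point_offset is the distance from the TCP to the grasp point, in m); z points along the fingers, y is the line along which they close (so a half turn about z gives the same grasp; the last joint's range is limited). The gripper opens to 85 mm and grips with 20 to 120 N. Pads are 22 mm wide; open, the fingers measure 114 mm over their backs; the gripper's body (76 mm by 85 mm) begins 54 mm behind the grasp point. The pads swing forward as they close: fully open they stand 13 mm farther back than shut.
Start: joints at [-1.158, 0.091, 1.231, -0, 1.82, -0.057], TCP at [0.272, -0.535, 0.231] pointing down, gripper open.
Joint ranges: [-2.87, 2.87], [-0.86, 2.18], [0.17, 2.46], [-1.51, 4.65], [0.06, 2.69], [-2.65, 2.65]. Speed limits (rad/s): [2.57, 2.57, 3.01, 3.14, 3.14, 3.14].

### API

Orientations are given as [roll, pitch, yaw] about the fixed x, y, z axes, in that order (R = Rz(yaw) Ry(pitch) Rx(roll)).
In Python, from workcell import robot, capture, calibration, order gives the robot as it stands.
- The arm moves only by the tool jog_arm, never from a script. Its argument "increments" is a list of rows, each a list of 3 entries, a list of its own where there are three numbers: the shift along the tool's x, y, z each as a share of 10 cm, from -1 to 1, then the turn about the tool's z as a share of pi/2 rad, from -1 to 1, then the opening, from 0 (shut) to 1 (fully open). A call has 1 to 8 rows; each row is the pose to reach, as a shift and turn from the pose commanded when the call began, along the tool's axes at that moment; what a row does not reach only later rows make up. A row lasts 1/12 s, in which the tool goes at most 41.7 mm and 7.16 degrees, less where a joint would pass 70% of its speed; a pose out of reach is approached as far as the arm can. A call with a number of a shift or a turn outside -1 to 1 is refused whole. A call with a gripper value outside its range is refused whole. The fingers move at their own pace and stop on an object; "squeeze" is the grip in N (left out, the last holds). Time passes only in rows, so rows that repeat a pose let the fingers close. It gives the time, the measured TCP pose, the force, the opening and the grip force at its end, in the units of the state.
- robot.state(): the state, without advancing time (a new reading comes with each control period).
- capture(name): name is "scene" or "top"; returns the picture (400x640x3 uint8, blue, green, red); there is no depth.
- calibration(name): a dict with "fx", "fy", "cx", "cy" (pixels), "T" (4x4, takes a point from camera to world coordinates). Camera axes: x right, y down, z forward; pixel columns grow to the right and rows downward; lengths in m; the calibration is good to about 2 mm. A picture is of the moment at which its call begins. calibration takes no time and is no camera call.
- order.finish_job(): hands the job in; it is judged then, once.
The state is a dict: "clock": time; "joint_positions": joint angles; "joint_vel": joint speeds; "joint_torque": joint torques, N m; "ee_pos": TCP position; "tool_rot": TCP orientation; "ft_force": force on the tool from outside, world axes, zero at the start; "wrist_torque": the same for the moment, N m; "finger_gap": finger opening in m; "gripper_force": force on a finger pad.
Only numpy, scipy, OpenCV 4.12 (cv2) and the standard library are available. Lean on these libraries where they do the work, as an engineer would, in place of code of your own. Each camera call takes 0.05 s, during which the arm holds its last target. There are 200 camera calls.

## Working session

There is one attempt and no reset: what is moved stays moved. The work goes in short steps, Python scripts to look and compute and a tool call to move; the robot and the scene stay as the last step left them, time stands still between calls to the robot, and variables do not carry over. Pictures are saved under pics/ and viewed, at most 10 in all, crops included, and the job is handed in when it is done.

Besides the shell and the picture viewer there is one more tool, called after "Request:" in YAML: its name, and indented under it one key for each argument. jog_arm: Moves the arm, as the interface text tells. Shift numbers are shares of 10 cm and turn numbers shares of pi/2 rad, none past 1 either way. Its arguments: {"type":"object","properties":{"increments":{"type":"array"},"squeeze":{"type":"number"}},"required":["increments"]}

```bash
mkdir -p pics; python3 - <<'E'
from workcell import robot,capture,calibration
import cv2,numpy as np
for n in("scene","top"):
    im=capture(n);cv2.imwrite(f"pics/{n}0.png",im);c=calibration(n);print(n,c["fx"],c["cx"],c["cy"],np.round(c["T"],3).tolist())
print(robot.state(),robot.grip_point_offset)
E
```

```text
scene 513.8619072771488 311.43973301882033 205.54592029953403 [[-0.587, 0.613, -0.529, 1.2], [0.81, 0.453, -0.373, 0.437], [0.011, -0.648, -0.762, 1.049], [0.0, 0.0, 0.0, 1.0]]
top 434.58196510425313 327.06327573171967 201.638780429633 [[-0.124, -0.97, 0.207, 0.332], [-0.992, 0.122, -0.024, 0.007], [-0.002, -0.208, -0.978, 1.161], [0.0, 0.0, 0.0, 1.0]]
{'clock': 0.1, 'joint_positions': array([-1.15771070e+00,  9.18027511e-02,  1.23175434e+00, -1.26699691e-05,
        1.81981443e+00, -5.67054338e-02]), 'joint_vel': array([-0.00159588, -0.00075238, -0.00250322,  0.00126949,  0.00049371,
        0.00044004]), 'joint_torque': array([ 3.66183827e-03, -4.60219324e+01, -4.19216895e+01, -3.40360350e-05,
        1.05944593e-02,  2.03943392e-05]), 'ee_pos': array([ 0.27151005, -0.53476986,  0.23025874]), 'tool_rot': array([-3.13981595e+00, -8.85525040e-05,  4.69787866e-01]), 'ft_force': array([-0.17764377, -0.5713546 , -0.68982193]), 'wrist_torque': array([0.02133336, 0.01399617, 0.05394145]), 'gripper_force': 0.0, 'finger_gap': 0.08548592221019206} 0.0187
```

View pics/scene0.png

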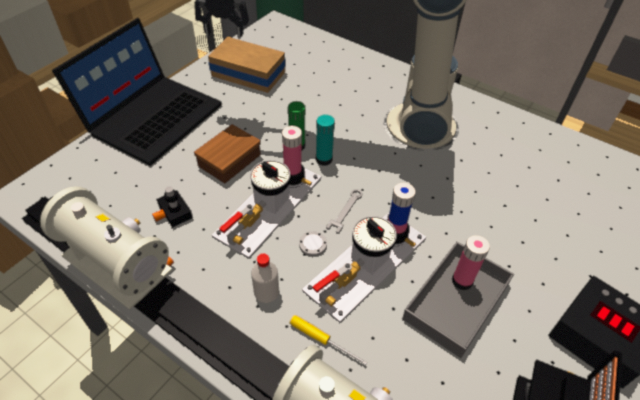

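View pics/top0.png

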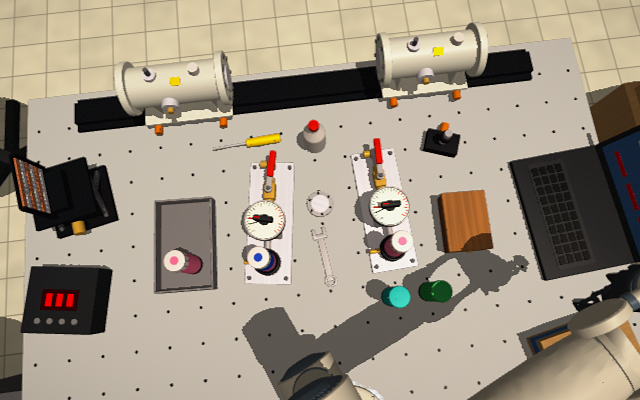

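The top view shows the spent line on the right: pink cap at about (402,240), gauge (388,207), red lever (378,150). The good line is on the left with its blue spot at (258,257). The tray is at (185,245) with the old cartridge at (175,260).

```bash
cat > h.py <<'E'
import numpy as np,cv2
from workcell import robot,capture,calibration
def ray(n,u,v):
    c=calibration(n);T=np.array(c["T"]);d=T[:3,:3]@[(u-c["cx"])/c["fx"],(v-c["cy"])/c["fy"],1];return T[:3,3],d
def onz(n,u,v,z):
    o,d=ray(n,u,v);return o+d*(z-o[2])/d[2]
def proj(n,p):
    c=calibration(n);q=np.linalg.inv(np.array(c["T"]))@[*p,1];return c["fx"]*q[0]/q[2]+c["cx"],c["fy"]*q[1]/q[2]+c["cy"]
def blobs(m,amin=8):
    n,l,s,c=cv2.connectedComponentsWithStats(m.astype(np.uint8));return [(s[i,4],c[i].round(1).tolist(),s[i,:4].tolist()) for i in range(1,n) if s[i,4]>=amin],l
def tool(d):
    # world delta -> tool axes shares for tool down with current yaw
    y=robot.state()["tool_rot"];from scipy.spatial.transform import Rotation as R
    return R.from_euler("xyz",y).as_matrix().T@np.array(d)*10
E
python3 - <<'E'
from h import *
for n,w in(("top",[(340,120,420,285),(235,140,300,285),(140,190,225,300)]),("scene",[(205,110,330,260),(300,170,430,320),(400,225,520,355)])):
    im=cv2.imread(f"pics/{n}0.png");hsv=cv2.cvtColor(im,cv2.COLOR_BGR2HSV);H,S,V=[hsv[...,i].astype(int) for i in range(3)]
    for (a,b,c,d) in w:
        box=np.zeros(H.shape,bool);box[b:d,a:c]=1
        for nm,m in(("red",((H<6)|(H>174))&(S>190)&(V>110)),("pink",(H>160)&(H<178)&(S>60)&(S<200)&(V>200)),("blue",(H>105)&(H<130)&(S>150)&(V>80)),("white",(S<45)&(V>225))):
            print(n,(a,b),nm,[x for x in blobs(m&box)[0]])
im=cv2.imread("pics/top0.png");a=cv2.resize(im[125:285,345:425],None,fx=3.7,fy=3.7,interpolation=cv2.INTER_CUBIC);b=cv2.resize(im[135:295,150:295][:, :],None,fx=3.2,fy=3.2)
H=max(a.shape[0],b.shape[0]);p=lambda q:cv2.copyMakeBorder(q,0,H-q.shape[0],0,0,0)
cv2.imwrite("pics/c1.png",np.hstack([p(a),p(b)]));print(np.hstack([p(a),p(b)]).shape)
E
```

```text
top (340, 120) red [(np.int32(147), [377.5, 151.0], [374, 139, 8, 25]), (np.int32(8), [385.2, 203.2], [383, 203, 6, 2])]
top (340, 120) pink [(np.int32(56), [402.1, 240.5], [398, 237, 9, 8])]
top (340, 120) blue []
top (340, 120) white [(np.int32(459), [390.8, 169.2], [382, 148, 20, 42]), (np.int32(429), [361.1, 175.0], [352, 154, 21, 42]), (np.int32(739), [389.1, 206.6], [371, 188, 38, 37]), (np.int32(961), [397.6, 250.1], [371, 217, 47, 56]), (np.int32(83), [372.2, 228.8], [365, 224, 18, 10])]
top (235, 140) red [(np.int32(160), [270.9, 163.2], [267, 151, 9, 25]), (np.int32(11), [256.3, 216.5], [254, 216, 6, 2])]
top (235, 140) pink []
top (235, 140) blue [(np.int32(46), [257.6, 256.8], [254, 253, 8, 8]), (np.int32(44), [269.7, 264.0], [263, 257, 11, 13])]
top (235, 140) white [(np.int32(410), [255.8, 184.0], [250, 163, 14, 42]), (np.int32(2198), [275.9, 232.9], [246, 163, 48, 121]), (np.int32(718), [265.0, 220.5], [246, 202, 38, 37]), (np.int32(33), [249.3, 220.7], [245, 219, 11, 5])]
top (140, 190) red []
top (140, 190) pink [(np.int32(56), [173.6, 260.2], [170, 256, 8, 9])]
top 
[... 1199 characters left out ...]
183, 20, 15]), (np.int32(203), [385.8, 230.1], [374, 218, 20, 29]), (np.int32(338), [367.0, 238.2], [354, 223, 31, 26]), (np.int32(92), [413.9, 235.0], [410, 227, 10, 17]), (np.int32(220), [312.5, 241.7], [304, 234, 18, 16]), (np.int32(385), [334.0, 265.4], [309, 247, 43, 39]), (np.int32(56), [394.7, 258.6], [391, 252, 10, 13]), (np.int32(584), [351.8, 298.3], [333, 280, 41, 40]), (np.int32(96), [311.7, 293.0], [303, 285, 16, 17])]
scene (400, 225) red []
scene (400, 225) pink [(np.int32(50), [477.9, 243.7], [474, 240, 9, 8])]
scene (400, 225) blue []
scene (400, 225) white [(np.int32(92), [413.9, 235.0], [410, 227, 10, 17]), (np.int32(231), [477.6, 243.9], [467, 236, 22, 17])]
(592, 760, 3)
```

View pics/c1.png

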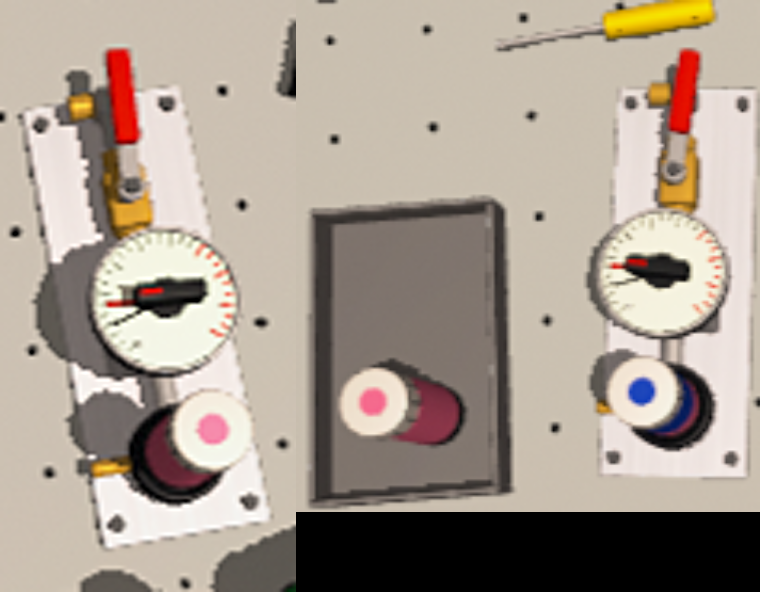

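```bash
python3 - <<'E'
from h import *
def P(l,u,v,z,n="top"): p=onz(n,u,v,z);print(l,n,p.round(4),"r",np.hypot(*p[:2]).round(3));return p
def tri(l,a,b):
    (o,d),(q,e)=ray("top",*a),ray("scene",*b);s=np.linalg.lstsq(np.c_[d,-e],q-o,rcond=None)[0];print(l,"tri",((o+d*s[0]+q+e*s[1])/2).round(4),"gap",np.linalg.norm(o+d*s[0]-q-e*s[1]).round(4))
c=P("cap",402.1,240.5,.182);P("cap",291,131.9,.182,"scene");tri("cap",(402.1,240.5),(291,131.9))
g=P("gauge",389.3,206.4,.114)
l=P("sleeve",377.5,151,.0825);P("sleeve",230.8,221.6,.08,"scene");tri("lev",(377.5,151),(230.8,221.6))
s=P("stem",345+130/3.7,125+186/3.7,.08)
cor=np.array([onz("top",345+a/3.7,125+b/3.7,.01) for a,b in((22,115),(180,85),(268,518),(105,548))]);print(cor.round(4),np.linalg.norm(np.diff(cor,axis=0),axis=1))
ax=(cor[:2].mean(0)-cor[2:].mean(0));th=np.arctan2(ax[1],ax[0]);print("plate yaw",th,"gc",np.arctan2(*(g-c)[[1,0]]),"lever",np.arctan2(*(l-s)[[1,0]]))
org=cor.mean(0)[:2]-.025*np.array([np.cos(th),np.sin(th)])
for nm,x in(("cart",-.085),("gauge",.012),("stem",.102)):print(nm,org+x*np.array([np.cos(th),np.sin(th)]))
k=P("knob bar mid",345+170/3.7,125+293/3.7,.143)
P("barL",345+133/3.7,125+292/3.7,.143);P("barR",345+206/3.7,125+291/3.7,.143);P("rtip",345+106/3.7,125+303/3.7,.112)
P("old",173.6,260.2,.155);P("old",477.9,243.7,.155,"scene")
P("blue",257.6,256.8,.182);P("gauge2",265,220,.114);P("bottlecap",313,127,.14)
for a,b in((310,212),(490,200),(510,490),(312,505)):P("tray",150+(a-296)/3.2,135+b/3.2,.045)
E
```

```text
cap top [ 0.4286 -0.1744  0.182 ] r 0.463
cap scene [ 0.4312 -0.1718  0.182 ] r 0.464
cap tri [ 0.4286 -0.1745  0.1789] gap 0.001
gauge top [ 0.5222 -0.1692  0.114 ] r 0.549
sleeve top [ 0.6771 -0.1667  0.0825] r 0.697
sleeve scene [ 0.6832 -0.1638  0.08  ] r 0.703
lev tri [ 0.6798 -0.168   0.0735] gap 0.0003
stem top [ 0.6122 -0.1641  0.08  ] r 0.634
[[ 0.6949 -0.1032  0.01  ]
 [ 0.7034 -0.2241  0.01  ]
 [ 0.3769 -0.2358  0.01  ]
 [ 0.3704 -0.118   0.01  ]] [0.1212456  0.32673999 0.11795268]
plate yaw 0.04071755106336463 gc 0.05518703649852136 lever -0.03961050654178322
cart [ 0.42649124 -0.17478454]
gauge [ 0.52341084 -0.17083603]
stem [ 0.61333624 -0.16717246]
knob bar mid top [ 0.5218 -0.1691  0.143 ] r 0.548
barL top [ 0.5254 -0.1455  0.143 ] r 0.545
barR top [ 0.5202 -0.1924  0.143 ] r 0.555
rtip top [ 0.5262 -0.1312  0.112 ] r 0.542
old top [0.4517 0.3495 0.155 ] r 0.571
old scene [0.4531 0.3514 0.155 ] r 0.573
blue top [0.4326 0.1529 0.182 ] r 0.459
gauge2 top [0.5265 0.137  0.114 ] r 0.544
bottlecap top [ 0.7407 -0.0072  0.14  ] r 0.741
tray top [0.6252 0.4293 0.045 ] r 0.758
tray top [0.6169 0.2819 0.045 ] r 0.678
tray top [0.3812 0.2823 0.045 ] r 0.474
tray top [0.389  0.4376 0.045 ] r 0.586
```

The right-hand crop confirms the geometry: the plate is about 327 x 120 mm, and the caps, gauge and stem all lie on one axis. I'll move to the trailing side of the spent line's lever with the fingers closed and the tool yaw at 0.

Request:
jog_arm:
  increments:
    - [[0.3,-0.1,0],0.08,0]
    - [[0.6,-0.2,0],0.16,0]
    - [[0.9,-0.35,0],0.24,0]
    - [[1,-0.4,0],0.3,0]
    - [[1,-0.4,0],0.3,0]
  squeeze: 30

```text
clock: 0.52
ee_pos: [0.3445, -0.4519, 0.2311]
tool_rot: [-3.141, -0.0, -0.002]
ft_force: [-0.4, -0.2, -0.3]
finger_gap: 0.0256
gripper_force: 0.0
```

Request:
jog_arm:
  increments:
    - [[0.28,-0.28,0],0,0]
    - [[0.56,-0.56,0],0,0]
    - [[0.84,-0.84,0],0,0]
    - [[1,-1,0],0,0]

```text
clock: 0.85
ee_pos: [0.4444, -0.3523, 0.2308]
tool_rot: [-3.14, -0.0, 0.002]
ft_force: [-0.4, -0.3, 0.3]
finger_gap: 0.0
gripper_force: 0.0
```

Request:
jog_arm:
  increments:
    - [[0.28,-0.28,0],0,0]
    - [[0.56,-0.56,0],0,0]
    - [[0.84,-0.84,0],0,0]
    - [[1,-1,0],0,0]

```text
clock: 1.18
ee_pos: [0.5448, -0.2521, 0.2305]
tool_rot: [-3.14, 0.0, 0.003]
ft_force: [0.5, 0.3, -0.1]
finger_gap: -0.0
gripper_force: 0.0
```

Request:
jog_arm:
  increments:
    - [[0.28,-0.28,0],0,0]
    - [[0.56,-0.56,0],0,0]
    - [[0.84,-0.84,0],0,0]
    - [[1,-1,0],0,0]
    - [[1,-1,0],0,0]

```text
clock: 1.6
ee_pos: [0.6454, -0.1513, 0.2292]
tool_rot: [-3.14, 0.002, 0.005]
ft_force: [0.0, -0.5, -0.6]
finger_gap: -0.0001
gripper_force: 0.0
```

Request:
jog_arm:
  increments:
    - [[0.25,-0.25,0.2],0,0]
    - [[0.38,-0.38,0.5],0,0]
    - [[0.38,-0.38,0.9],0,0]
    - [[0.38,-0.38,1],0,0]
    - [[0.38,-0.38,1],0,0]

```text
clock: 2.02
ee_pos: [0.6783, -0.1173, 0.1251]
tool_rot: [-3.14, 0.011, -0.001]
ft_force: [0.1, 0.2, -0.6]
finger_gap: -0.0001
gripper_force: 0.0
```

Request:
jog_arm:
  increments:
    - [[0,0,0.25],0,0]
    - [[0,0,0.5],0,0]
    - [[0,0,0.7],0,0]
    - [[0,0,0.7],0,0]
    - [[0,0,0.7],0,0]

```text
clock: 2.43
ee_pos: [0.681, -0.1179, 0.0628]
tool_rot: [3.141, -0.0, -0.002]
ft_force: [-0.2, -1.0, 0.2]
finger_gap: 0.0002
gripper_force: 0.0
```

```bash
python3 - <<'E'
from h import *
im=capture("scene");cv2.imwrite("pics/s1.png",im);p=robot.state()["ee_pos"];print(p)
s=np.array([.613,-.166])
for a in np.radians([-2,-12,-25,-40,-55,-70,-80,-87,-90]):
    n=np.array([-np.sin(a),np.cos(a)]);f=s+.07*np.array([np.cos(a),np.sin(a)])+(.009+.011*abs(n[0])+.015*abs(n[1]))*n
    print(np.degrees(a).round(),f.round(3),(np.r_[f-p[:2]]*10*[1,-1]).round(2))
E
```

```text
[ 0.68191173 -0.11781357  0.0643717 ]
-2.0 [ 0.684 -0.144] [0.02 0.26]
-12.0 [ 0.687 -0.155] [0.05 0.37]
-25.0 [ 0.688 -0.171] [0.06 0.53]
-40.0 [ 0.684 -0.19 ] [0.02 0.72]
-55.0 [ 0.675 -0.208] [-0.07  0.9 ]
-70.0 [ 0.66  -0.223] [-0.22  1.06]
-80.0 [ 0.647 -0.231] [-0.35  1.13]
-87.0 [ 0.637 -0.235] [-0.45  1.17]
-90.0 [ 0.633 -0.236] [-0.49  1.18]
```

Request:
jog_arm:
  increments:
    - [[0.02,0.13,0.04],0,0]
    - [[0.02,0.26,0.04],0,0]
    - [[0.05,0.37,0.04],0,0]
    - [[0.06,0.45,0.04],0,0]
    - [[0.06,0.53,0.04],0,0]
    - [[0.04,0.63,0.04],0,0]
    - [[0.02,0.72,0.04],0,0]
    - [[0.02,0.72,0.04],0,0]

```text
clock: 3.15
ee_pos: [0.6825, -0.1909, 0.0571]
tool_rot: [3.141, 0.0, -0.003]
ft_force: [-0.6, 0.6, 0.7]
finger_gap: -0.0004
gripper_force: 0.0
```

Request:
jog_arm:
  increments:
    - [[-0.04,0.09,0],0,0]
    - [[-0.09,0.18,0],0,0]
    - [[-0.16,0.26,0],0,0]
    - [[-0.24,0.34,0],0,0]
    - [[-0.31,0.38,0],0,0]
    - [[-0.37,0.41,0],0,0]
    - [[-0.37,0.41,0],0,0]

```text
clock: 3.73
ee_pos: [0.6446, -0.2309, 0.0575]
tool_rot: [3.14, 0.0, -0.003]
ft_force: [-0.8, 0.6, 1.0]
finger_gap: -0.0002
gripper_force: 0.0
```

```bash
python3 - <<'E'
from h import *
im=capture("scene");cv2.imwrite("pics/s2.png",cv2.resize(im[100:300,180:340],None,fx=3,fy=3));s=robot.state();print(s["ee_pos"],s["ft_force"])
E
```

```text
[ 0.64499471 -0.23065297  0.05757722] [-0.55649462  0.08880257 -0.00357555]
```

View pics/s2.png

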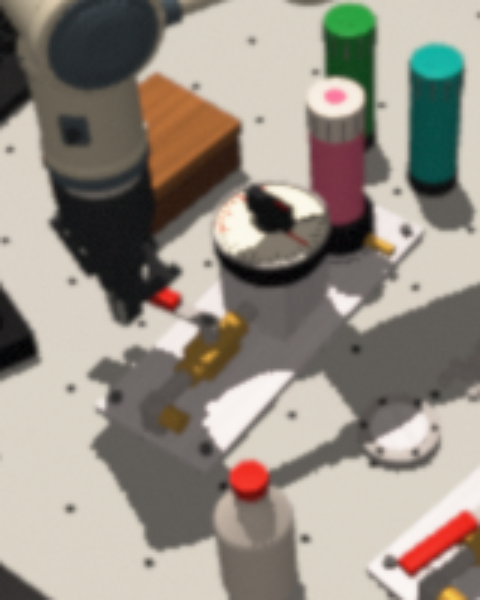

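The lever has followed the fingers and is nearly across, with its red sleeve visible at about (165,298) in the crop. I'll keep pushing to the stop.

Request:
jog_arm:
  increments:
    - [[-0.06,0.02,0],0,0]
    - [[-0.1,0.04,0],0,0]
    - [[-0.13,0.04,0],0,0]
    - [[-0.13,0.04,0],0,0]

```text
clock: 4.12
ee_pos: [0.6382, -0.2321, 0.0579]
tool_rot: [-3.141, -0.013, 0.001]
ft_force: [23.3, 2.2, -7.2]
finger_gap: 0.0003
gripper_force: 11.6
```

Request:
jog_arm:
  increments:
    - [[-0.02,0,0],0,0]
    - [[-0.04,0,0],0,0]
    - [[-0.04,0,0],0,0]

```text
clock: 4.37
ee_pos: [0.638, -0.2321, 0.0582]
tool_rot: [3.14, -0.022, 0.002]
ft_force: [38.9, 0.9, -14.8]
finger_gap: 0.0001
gripper_force: 19.2
```

Force rose to 39 N with no further travel, so the lever is at its stop. I'll back off, go up, and check.

Request:
jog_arm:
  increments:
    - [[0.15,0,0],0,0]
    - [[0.3,0,0],0,0]
    - [[0.3,0,-0.35],0,0]
    - [[0.3,0,-0.7],0,0]
    - [[0.3,0,-1],0,0]

```text
clock: 4.78
ee_pos: [0.6585, -0.2337, 0.1584]
tool_rot: [3.141, 0.002, -0.001]
ft_force: [0.9, -0.6, 0.5]
finger_gap: 0.0
gripper_force: 0.0
```

Request:
jog_arm:
  increments:
    - [[-0.2,-0.1,-0.3],-0.07,0.5]
    - [[-0.4,-0.2,-0.6],-0.15,0.5]
    - [[-0.7,-0.3,-0.7],-0.23,0.5]
    - [[-0.9,-0.4,-0.7],-0.31,0.5]
    - [[-1,-0.5,-0.7],-0.39,0.5]
    - [[-1,-0.6,-0.7],-0.47,0.5]
    - [[-1,-0.6,-0.7],-0.5,0.5]

```text
clock: 5.37
ee_pos: [0.5581, -0.1722, 0.2283]
tool_rot: [3.141, -0.0, 0.791]
ft_force: [0.6, 0.9, -0.1]
finger_gap: 0.0428
gripper_force: 0.0
```

Request:
jog_arm:
  increments:
    - [[0,0,0],-0.07,0.5]
    - [[0,0,0],-0.15,0.5]
    - [[0,0,0],-0.23,0.5]
    - [[0,0,0],-0.31,0.5]
    - [[0,0,0],-0.38,0.5]
    - [[0,0,0],-0.43,0.5]
    - [[0,0,0],-0.43,0.5]

```text
clock: 5.95
ee_pos: [0.5586, -0.1737, 0.2273]
tool_rot: [-3.141, 0.001, 1.462]
ft_force: [-0.2, -0.3, -0.1]
finger_gap: 0.0429
gripper_force: 0.0
```

```bash
python3 - <<'E'
from h import *
a=capture("scene");b=capture("top");s=robot.state();print(s["ee_pos"],s["tool_rot"],s["ft_force"])
cv2.imwrite("pics/s3.png",np.hstack([cv2.resize(a[110:270,200:330],None,fx=3,fy=3),cv2.resize(b[120:280,340:470],None,fx=3,fy=3)]))
print("to knob",tool(np.array([.522,-.170,.122])-s["ee_pos"]).round(2))
E
```

```text
[ 0.55878275 -0.17358354  0.22728325] [-3.14127320e+00  4.80137478e-04  1.45654294e+00] [ 0.85541092 -0.32989818  0.06660815]
to knob [-0.01 -0.37  1.05]
```

View pics/s3.png

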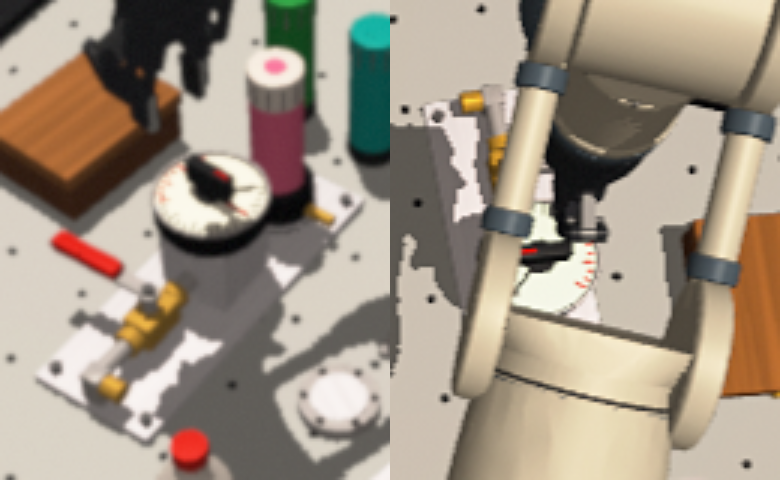

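The scene crop shows the lever square across the pipe, with its sleeve from (60,240) to (110,268), and the pointer and cartridge unmoved. Next is the knob.

```bash
python3 - <<'E'
from h import *
im=capture("scene");h=cv2.cvtColor(im,cv2.COLOR_BGR2HSV);m=((h[...,0]<6)|(h[...,0]>174))&(h[...,1]>190)&(h[...,2]>90);m[:, :205]=0;m[:,250:]=0;m[:180]=0;m[215:]=0
ys,xs=np.nonzero(m);p=np.array([onz("scene",x,y,.08)[:2] for x,y in zip(xs,ys)]);u=np.linalg.svd(p-p.mean(0))[2][0];print(p.mean(0),np.degrees(np.arctan2(u[1],u[0])),np.degrees(np.arctan2(*(p.mean(0)-[.613,-.166])[::-1])))
E
```

```text
[ 0.62111661 -0.2266818 ] 91.06679590117561 -82.38151107367219
```

Request:
jog_arm:
  increments:
    - [[0,-0.2,0],0,0.5]
    - [[0,-0.37,0.1],0,0.5]
    - [[0,-0.37,0.4],0,0.5]
    - [[0,-0.37,0.7],0,0.5]
    - [[0,-0.37,0.9],0,0.5]
    - [[0,-0.37,1],0,0.5]
    - [[0,-0.37,1],0,0.5]

```text
clock: 6.68
ee_pos: [0.5209, -0.1688, 0.1243]
tool_rot: [-3.137, -0.001, 1.458]
ft_force: [-0.3, 0.3, -0.5]
finger_gap: 0.0427
gripper_force: 0.0
```

Request:
jog_arm:
  increments:
    - [[0,0,0.02],0,0]
    - [[0,0,0.02],0,0]
    - [[0,0,0.02],0,0]
    - [[0,0,0.02],0,0]
    - [[0,0,0.02],0,0]
  squeeze: 20

```text
clock: 7.1
ee_pos: [0.5251, -0.1703, 0.1274]
tool_rot: [3.134, 0.002, 1.459]
ft_force: [10.1, -2.5, -4.2]
finger_gap: 0.0123
gripper_force: 26.1
```

Request:
jog_arm:
  increments:
    - [[0,0.03,0],0,0]
    - [[0,0.04,0],-0.07,0]
    - [[0,0.04,0],-0.14,0]
    - [[0,0.04,0],-0.21,0]
    - [[0,0.04,0],-0.28,0]
    - [[0,0.04,0],-0.35,0]
    - [[0,0.04,0],-0.42,0]
    - [[0,0.04,0],-0.42,0]

```text
clock: 7.77
ee_pos: [0.5263, -0.1702, 0.1274]
tool_rot: [3.142, 0.001, 2.122]
ft_force: [-4.8, -1.0, 4.6]
finger_gap: 0.0123
gripper_force: 27.2
```

```bash
python3 -c "
from h import *
s=robot.state();print(s['ft_force'],s['wrist_torque'],s['tool_rot'],s['ee_pos'])"
```

```text
[-4.78598561 -1.04947681  4.60094935] [-0.10053339  0.94006483  0.02501648] [3.14150485e+00 1.49260671e-03 2.12248651e+00] [ 0.5263433  -0.17015607  0.12741142]
```

Request:
jog_arm:
  increments:
    - [[0,0,0],-0.06,0]
    - [[0,0,0],-0.12,0]
    - [[0,0,0],-0.16,0]
    - [[0,0,0],-0.18,0]
    - [[0,0,0],-0.18,0]

```text
clock: 8.18
ee_pos: [0.5266, -0.17, 0.1274]
tool_rot: [3.141, 0.002, 2.4]
ft_force: [-3.1, -0.1, 5.9]
finger_gap: 0.0123
gripper_force: 27.2
```

```bash
python3 -c "
from h import *
s=robot.state();print(s['ft_force'],s['wrist_torque'],s['tool_rot'],s['ee_pos'])"
```

```text
[-3.12604961 -0.13350919  5.93191411] [0.02928916 0.68596518 0.03514382] [3.14126820e+00 1.75800349e-03 2.39953975e+00] [ 0.52659904 -0.16997165  0.12736228]
```

Request:
jog_arm:
  increments:
    - [[0,0,0],-0.02,0]
    - [[0,0,0],-0.04,0]
    - [[0,0,0],-0.04,0]

```text
clock: 8.43
ee_pos: [0.5267, -0.17, 0.1274]
tool_rot: [3.141, 0.002, 2.461]
ft_force: [-4.1, 1.7, 5.4]
finger_gap: 0.012
gripper_force: 37.0
```

```bash
python3 -c "
from h import *
s=robot.state();print(s['ft_force'],s['wrist_torque'],s['tool_rot'],s['ee_pos'])"
```

```text
[-4.10976467  1.66476186  5.38089533] [ 0.1279271   0.56333039 -0.88833114] [3.14099493e+00 1.91751113e-03 2.46073262e+00] [ 0.52668215 -0.16996903  0.12741269]
```

Torque jumped to 0.89 N m, so the pointer is at its zero stop. I'll release and rise.

Request:
jog_arm:
  increments:
    - [[0,0,0],0,0.5]
    - [[0,0,0],0,0.5]
    - [[0,0,0],0,0.5]
    - [[0,0,0],0,0.5]
    - [[0,0,-0.3],0,0.5]
    - [[0,0,-0.65],0,0.5]
    - [[0,0,-1],0,0.5]

```text
clock: 9.02
ee_pos: [0.5257, -0.1694, 0.2252]
tool_rot: [-3.141, -0.003, 2.464]
ft_force: [1.2, -0.9, 0.6]
finger_gap: 0.0426
gripper_force: 0.0
```

Request:
jog_arm:
  increments:
    - [[0,0,-0.2],0.07,1]
    - [[0,0,-0.4],0.14,1]
    - [[0,0,-0.4],0.21,1]
    - [[0,0,-0.4],0.28,1]
    - [[0,0,-0.4],0.35,1]
    - [[0,0,-0.4],0.42,1]
    - [[0,0,-0.4],0.49,1]
    - [[0,0,-0.4],0.56,1]

```text
clock: 9.68
ee_pos: [0.5264, -0.1696, 0.265]
tool_rot: [-3.141, -0.0, 1.579]
ft_force: [-0.0, -0.0, 0.2]
finger_gap: 0.0855
gripper_force: 0.0
```

```bash
python3 - <<'E'
from h import *
a=capture("scene");b=capture("top");s=robot.state();print(s["ee_pos"],s["tool_rot"],s["ft_force"])
cv2.imwrite("pics/s4.png",np.hstack([cv2.resize(a[110:250,200:330],None,fx=3,fy=3),cv2.resize(b[120:260,340:470],None,fx=3,fy=3)]))
print("to cart",tool(np.array([.428,-.174,.265])-s["ee_pos"]).round(2))
E
```

```text
[ 0.52635853 -0.16964956  0.26505456] [-3.14134412e+00 -2.03703561e-04  1.58355264e+00] [ 0.45544157 -0.08368994 -0.01452075]
to cart [-0.03 -0.98  0.  ]
```

View pics/s4.png

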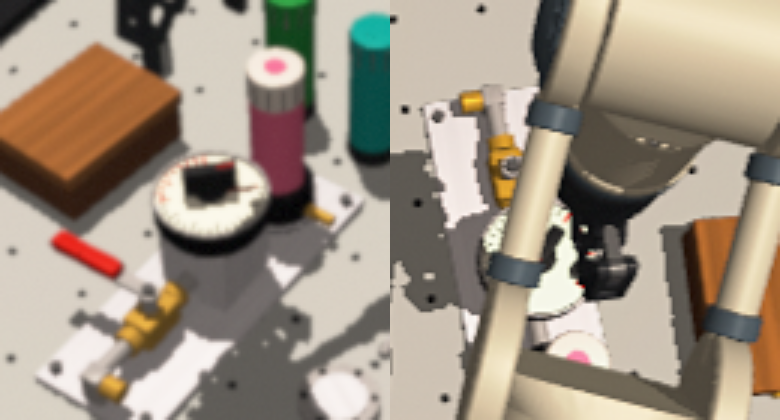

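The knob bar and pointer now lie at the zero angle, about 135 degrees, in both views; lever and cartridge are unchanged. Next I grip the cartridge with the fingers closing along y.

Request:
jog_arm:
  increments:
    - [[0,-0.1,0],0.07,1]
    - [[0,-0.3,0],0.14,1]
    - [[0,-0.5,0],0.21,1]
    - [[0,-0.7,0],0.28,1]
    - [[-0.03,-0.85,0],0.35,1]
    - [[-0.03,-0.96,0],0.42,1]
    - [[-0.03,-0.96,0],0.49,1]
    - [[-0.03,-0.96,0],0.56,1]

```text
clock: 10.45
ee_pos: [0.4299, -0.1742, 0.2657]
tool_rot: [3.141, -0.0, 0.703]
ft_force: [-0.7, -0.7, -0.8]
finger_gap: 0.0855
gripper_force: 0.0
```

Request:
jog_arm:
  increments:
    - [[0,0,0],0.07,1]
    - [[0,0,0],0.14,1]
    - [[0,0,0],0.21,1]
    - [[0,0,0],0.28,1]
    - [[0,0,0],0.35,1]
    - [[0,0,0],0.42,1]
    - [[0,0,0],0.44,1]
    - [[0,0,0],0.44,1]

```text
clock: 11.12
ee_pos: [0.4304, -0.1741, 0.2652]
tool_rot: [-3.142, -0.0, 0.016]
ft_force: [0.3, -0.5, 0.4]
finger_gap: 0.0853
gripper_force: 0.0
```

```bash
python3 - <<'E'
from h import *
b=capture("top");s=robot.state();print(s["ee_pos"],s["tool_rot"],s["joint_positions"])
print("to cart",tool(np.array([.430,-.173,.135])-s["ee_pos"]).round(2))
E
```

```text
[ 0.43037709 -0.17407886  0.26525821] [-3.14157697e+00 -6.16273492e-05  1.77718322e-02] [-4.57695418e-01 -2.62904317e-01  1.50431784e+00  4.45461213e-05
  1.90013151e+00  1.09534348e+00]
to cart [-0.   -0.01  1.3 ]
```

Request:
jog_arm:
  increments:
    - [[0,0,0.3],0,1]
    - [[0,0,0.6],0,1]
    - [[0,0,0.85],0,1]
    - [[0,0,1],0,1]

```text
clock: 11.5
ee_pos: [0.4294, -0.1736, 0.1619]
tool_rot: [-3.14, 0.003, 0.018]
ft_force: [-0.5, 1.2, -0.4]
finger_gap: 0.0857
gripper_force: 0.0
```

Request:
jog_arm:
  increments:
    - [[0,0,0.15],0,1]
    - [[0,0,0.3],0,1]
    - [[0,0,0.3],0,1]
    - [[0,0,0.3],0,0.5]
    - [[0,0,0.3],0,0.4]
    - [[0,0,0.3],0,0.4]
    - [[0,0,0.3],0,0.4]
    - [[0,0,0.3],0,0.4]
  squeeze: 40

```text
clock: 12.17
ee_pos: [0.431, -0.1743, 0.137]
tool_rot: [3.141, -0.002, 0.015]
ft_force: [0.0, 0.4, 5.5]
finger_gap: 0.0493
gripper_force: 41.7
```

Request:
jog_arm:
  increments:
    - [[0,0,0],0,0.3]
    - [[0,0,0],0,0.3]
    - [[0,0,0],0,0.3]
    - [[0,0,0],0,0.3]

```text
clock: 12.5
ee_pos: [0.431, -0.1742, 0.137]
tool_rot: [3.141, -0.003, 0.015]
ft_force: [-0.8, 0.7, 7.2]
finger_gap: 0.0491
gripper_force: 41.7
```

Request:
jog_arm:
  increments:
    - [[0,0,-0.1],0,0.2]
    - [[0,0,-0.25],0,0.2]
    - [[0,0,-0.4],0,0.2]
    - [[0,0,-0.55],0,0.2]
    - [[0,0,-0.7],0,0.2]
    - [[0,0,-0.85],0,0.2]
    - [[0,0,-1],0,0.2]

```text
clock: 13.08
ee_pos: [0.43, -0.174, 0.2356]
tool_rot: [-3.141, 0.001, 0.014]
ft_force: [-0.8, 0.4, -2.7]
finger_gap: 0.0492
gripper_force: 42.2
```

Request:
jog_arm:
  increments:
    - [[0,0,-0.15],0,0.2]
    - [[0,0,-0.3],0,0.2]
    - [[0,0,-0.45],0,0.2]
    - [[0,0,-0.6],0,0.2]
    - [[0,0,-0.75],0,0.2]
    - [[0,0,-0.9],0,0.2]
    - [[0,0,-1],0,0.2]
    - [[0,0,-1],0,0.2]

```text
clock: 13.75
ee_pos: [0.4306, -0.1743, 0.3376]
tool_rot: [3.14, -0.003, 0.014]
ft_force: [-0.1, -0.2, -2.2]
finger_gap: 0.049
gripper_force: 42.4
```

```bash
python3 - <<'E'
from h import *
a=capture("scene");s=robot.state();print(s["ee_pos"],s["tool_rot"],s["ft_force"],s["finger_gap"])
cv2.imwrite("pics/s5.png",a)
E
```

```text
[ 0.43053418 -0.17424357  0.33609645] [ 3.14087195e+00 -1.19563479e-03  1.42150896e-02] [-0.61705656  0.01643375 -4.23525489] 0.049340323091823735
```

View pics/s5.png

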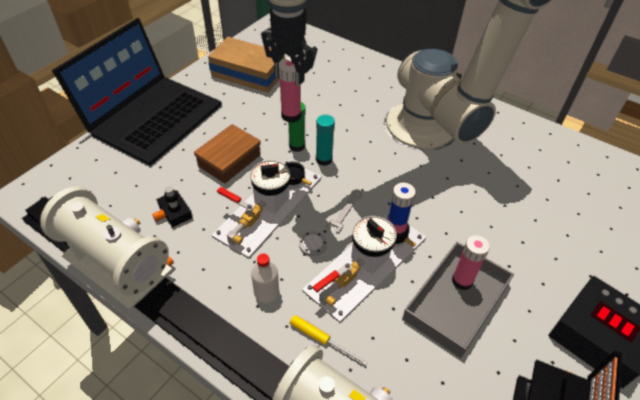

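The cartridge is held upright, at pixel (290,90), with the spent lever across and the pointer at zero. Its underside is at about 0.23 m, clear of the blue cap. Carrying it to the tray now.

Request:
jog_arm:
  increments:
    - [[0.05,-0.2,0],0,0.2]
    - [[0.1,-0.45,0],0,0.2]
    - [[0.15,-0.7,0],0,0.2]
    - [[0.2,-0.95,0],0,0.2]
    - [[0.2,-1,0],0,0.2]

```text
clock: 14.22
ee_pos: [0.4491, -0.0708, 0.3338]
tool_rot: [-3.139, 0.002, 0.018]
ft_force: [0.8, 0.9, -3.6]
finger_gap: 0.0491
gripper_force: 43.1
```

Request:
jog_arm:
  increments:
    - [[0.05,-0.25,0],0,0.2]
    - [[0.1,-0.5,0],0,0.2]
    - [[0.15,-0.75,0],0,0.2]
    - [[0.2,-1,0],0,0.2]

```text
clock: 14.55
ee_pos: [0.4673, 0.0272, 0.3339]
tool_rot: [3.141, 0.002, 0.014]
ft_force: [0.4, 0.5, -3.5]
finger_gap: 0.0492
gripper_force: 43.3
```

Request:
jog_arm:
  increments:
    - [[0.05,-0.25,0],0,0.2]
    - [[0.1,-0.5,0],0,0.2]
    - [[0.15,-0.75,0],0,0.2]
    - [[0.2,-1,0],0,0.2]

```text
clock: 14.88
ee_pos: [0.486, 0.1276, 0.3339]
tool_rot: [3.141, 0.002, 0.014]
ft_force: [0.0, -0.9, -3.4]
finger_gap: 0.0489
gripper_force: 43.3
```

Request:
jog_arm:
  increments:
    - [[0.05,-0.25,0],0,0.2]
    - [[0.1,-0.5,0],0,0.2]
    - [[0.15,-0.75,0],0,0.2]
    - [[0.2,-1,0],0,0.2]

```text
clock: 15.22
ee_pos: [0.5047, 0.2278, 0.3337]
tool_rot: [3.14, 0.002, 0.014]
ft_force: [1.6, -0.2, -3.4]
finger_gap: 0.049
gripper_force: 43.3
```

Request:
jog_arm:
  increments:
    - [[0.05,-0.25,0],0,0.2]
    - [[0.1,-0.5,0],0,0.2]
    - [[0.15,-0.75,0],0,0.2]
    - [[0.25,-0.95,0],0,0.2]
    - [[0.3,-1,0],0,0.2]

```text
clock: 15.63
ee_pos: [0.5334, 0.33, 0.3323]
tool_rot: [3.141, 0.003, 0.017]
ft_force: [1.0, -0.7, -4.0]
finger_gap: 0.0489
gripper_force: 43.6
```

```bash
python3 - <<'E'
from h import *
b=capture("top");s=robot.state();print(s["ee_pos"],s["tool_rot"],s["ft_force"],s["finger_gap"],s["joint_positions"].round(2))
print("to place",tool(np.array([.562,.356,.116])-s["ee_pos"]).round(2))
E
```

```text
[0.53399933 0.32924312 0.33195753] [3.1398353  0.00360161 0.01632176] [ 0.69992515 -1.49511669 -4.02813211] 0.049646575950981424 [0.5  0.22 0.91 0.   2.02 2.05]
to place [ 0.29 -0.27  2.16]
```

Request:
jog_arm:
  increments:
    - [[0.15,-0.13,0],0,0.2]
    - [[0.29,-0.27,0.1],0,0.2]
    - [[0.29,-0.27,0.35],0,0.2]
    - [[0.29,-0.27,0.6],0,0.2]
    - [[0.29,-0.27,0.85],0,0.2]
    - [[0.29,-0.27,1],0,0.2]
    - [[0.29,-0.27,1],0,0.2]

```text
clock: 16.27
ee_pos: [0.5607, 0.3527, 0.2289]
tool_rot: [3.136, 0.009, 0.013]
ft_force: [-0.0, -0.5, -5.0]
finger_gap: 0.0491
gripper_force: 43.7
```

Request:
jog_arm:
  increments:
    - [[0,0,0.2],0,0.2]
    - [[0,0,0.4],0,0.2]
    - [[0,0,0.6],0,0.2]
    - [[0,0,0.8],0,0.2]
    - [[0,0,0.92],0,0.2]
    - [[0,0,1],0,0.2]
    - [[0,0,1],0,0.2]
    - [[0,0,1],0,0.2]

```text
clock: 16.93
ee_pos: [0.5621, 0.3547, 0.1362]
tool_rot: [-3.141, -0.001, 0.014]
ft_force: [-0.1, -0.5, -2.7]
finger_gap: 0.049
gripper_force: 44.0
```

Request:
jog_arm:
  increments:
    - [[0,0,0.03],0,0.2]
    - [[0,0,0.06],0,0.2]
    - [[0,0,0.09],0,0.2]
    - [[0,0,0.12],0,0.2]
    - [[0,0,0.15],0,0.2]
    - [[0,0,0.17],0,0.2]
    - [[0,0,0.17],0,0.2]

```text
clock: 17.52
ee_pos: [0.5615, 0.3547, 0.1174]
tool_rot: [3.141, 0.001, 0.014]
ft_force: [0.6, -0.3, -3.2]
finger_gap: 0.0492
gripper_force: 44.0
```

Request:
jog_arm:
  increments:
    - [[0,0,0.02],0,0.2]
    - [[0,0,0.04],0,0.2]
    - [[0,0,0.06],0,0.2]
    - [[0,0,0.06],0,0.2]

```text
clock: 17.85
ee_pos: [0.5616, 0.3547, 0.1116]
tool_rot: [3.141, 0.001, 0.014]
ft_force: [-0.7, 0.2, -3.2]
finger_gap: 0.0493
gripper_force: 44.0
```

Request:
jog_arm:
  increments:
    - [[0,0,0.01],0,0.2]
    - [[0,0,0.02],0,0.2]
    - [[0,0,0.02],0,0.2]

```text
clock: 18.1
ee_pos: [0.5618, 0.3549, 0.1102]
tool_rot: [-3.142, -0.0, 0.014]
ft_force: [0.3, -0.9, -3.4]
finger_gap: 0.049
gripper_force: 44.0
```

Request:
jog_arm:
  increments:
    - [[0,0,0.01],0,0.2]
    - [[0,0,0.02],0,0.2]
    - [[0,0,0.02],0,0.2]

```text
clock: 18.35
ee_pos: [0.5621, 0.355, 0.1101]
tool_rot: [-3.141, -0.002, 0.014]
ft_force: [-1.9, -1.3, 4.3]
finger_gap: 0.0493
gripper_force: 44.4
```

Request:
jog_arm:
  increments:
    - [[0,0,0.01],0,0.2]
    - [[0,0,0.02],0,0.2]
    - [[0,0,0.02],0,0.2]

```text
clock: 18.6
ee_pos: [0.5624, 0.355, 0.11]
tool_rot: [-3.14, -0.003, 0.014]
ft_force: [-4.2, -1.4, 10.4]
finger_gap: 0.0489
gripper_force: 45.0
```

The foot is down: the force changed sign at z = 0.110, as predicted. I'll release with a gradual opening and retreat straight up.

Request:
jog_arm:
  increments:
    - [[0,0,-0.01],0,0.58]
    - [[0,0,-0.02],0,0.62]
    - [[0,0,-0.02],0,0.68]
    - [[0,0,-0.02],0,0.8]
    - [[0,0,-0.02],0,1]
    - [[0,0,-0.02],0,1]
    - [[0,0,-0.02],0,1]
    - [[0,0,-0.02],0,1]

```text
clock: 19.27
ee_pos: [0.5618, 0.3548, 0.108]
tool_rot: [3.141, 0.0, 0.014]
ft_force: [-0.0, -0.4, 1.0]
finger_gap: 0.0852
gripper_force: 0.0
```

Request:
jog_arm:
  increments:
    - [[0,0,-0.15],0,1]
    - [[0,0,-0.4],0,1]
    - [[0,0,-0.7],0,1]
    - [[0,0,-1],0,1]
    - [[0,0,-1],0,1]

```text
clock: 19.68
ee_pos: [0.5635, 0.3558, 0.2168]
tool_rot: [-3.136, -0.01, 0.014]
ft_force: [1.3, 1.2, 2.5]
finger_gap: 0.0855
gripper_force: 0.0
```

Request:
jog_arm:
  increments:
    - [[0,0,-0.3],0,1]
    - [[0,0,-0.6],0,1]
    - [[0,0,-0.9],0,1]
    - [[0,0,-0.9],0,1]

```text
clock: 20.02
ee_pos: [0.5626, 0.3553, 0.3065]
tool_rot: [-3.136, -0.01, 0.014]
ft_force: [-0.2, -0.8, 1.9]
finger_gap: 0.0853
gripper_force: 0.0
```

```bash
python3 - <<'E'
from h import *
a=capture("scene");s=robot.state();print(s["ee_pos"],s["ft_force"],s["finger_gap"])
cv2.imwrite("pics/s6.png",cv2.resize(a[110:370,200:530],None,fx=2.2,fy=2.2))
E
```

```text
[0.56261198 0.35527865 0.30352084] [-0.53808942  0.1337662   0.10527856] 0.08547370894292827
```

View pics/s6.png

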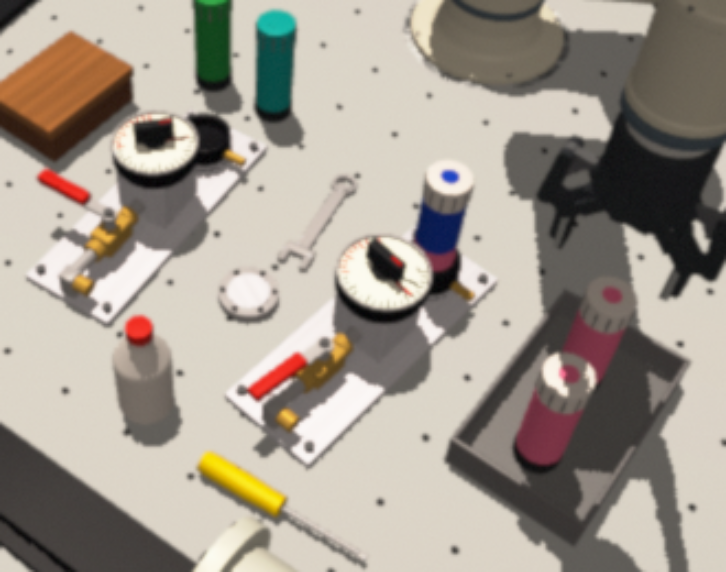

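Both cartridges stand upright in the tray, the spent one at (555,415) and the old one at (595,340). The good line looks untouched. One quick numeric check of the pointer in the top view before handing in.

```bash
python3 - <<'E'
from h import *
b=capture("top");V=b.max(2);m=(V<60);m2=np.zeros_like(m);m2[190:224,373:406]=m[190:224,373:406];bl,l=blobs(m2,20);print(bl)
i=max(range(len(bl)),key=lambda k:bl[k][0]);
n,l,s,c=cv2.connectedComponentsWithStats(m2.astype(np.uint8));k=1+np.argmax(s[1:,4]);ys,xs=np.nonzero(l==k)
p=np.array([onz("top",x,y,.14)[:2] for x,y in zip(xs,ys)]);u=np.linalg.svd(p-p.mean(0))[2][0];print(p.mean(0),np.degrees(np.arctan2(u[1],u[0]))%180,"expect",135+2.6)
h=cv2.cvtColor(b,cv2.COLOR_BGR2HSV).astype(int);r=((h[...,0]<8)|(h[...,0]>172))&(h[...,1]>60);r[:235]=0;r[:,:140]=0
r=((h[...,0]>160)&(h[...,0]<178)&(h[...,1]>60)&(h[...,1]<200)&(h[...,2]>150));r[:,:150]=0;r[:,220:]=0
for a,c,_ in blobs(r)[0]: print(a,c,onz("top",*c,.155).round(3))
E
```

```text
[(np.int32(104), [390.2, 203.6], [384, 196, 14, 17])]
[ 0.52404358 -0.16801886] 137.6141224730529 expect 137.6
8 [171.1, 212.2] [0.565 0.35  0.155]
```

The knob bar is at 137.6 degrees, matching its zero-stop direction.

```bash
python3 -c "
from workcell import order
print(order.finish_job())"
```

```text
the job is handed in; nothing more can be done
None
```

I shut the spent line's valve against its stop, stood the pink cartridge upright in the tray and turned that line's peak pointer back to zero (pointer reset before the cartridge was moved); the good line looked untouched and the job is handed in, with no verdict returned.

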